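# Align the photometer beam and open its shutter

### The job

Line up the photometer: turn the two knurled screws on top of the mirror mount, in turn, until the reflected light spot lies wholly inside the round port on the port plate (not on the plate with the square blank). Only when the spot is in the port, press the shutter plunger on the photometer head down to its stop and let it spring back up. Leave the spot in the port, and do not push the beaker, the flask or the bottle about.

Things in the scene. Friction and masses are not known exactly. Their poses are not given: they have to be found in the camera images.
- optical_board: Aluminium board, 310 x 300 x 14 mm, fixed on the worktop with the laser, mirror mount and photometer head on it. Origin on its underside; x points away from the robot to the head, y left, z up; turned by up to 10 degrees. The head is a grey box 160 mm wide, 136 mm high at the far edge; its white face (150 x 104 mm) looks along -x, 85 mm ahead of the origin.
- mirror_mount: Dark steel mirror mount, 132 mm wide, fixed at the near left of the board; two knurled screws stand on its top bridge, which is 134 mm above the worktop. Origin on the board under the middle of the round mirror; x is where the mirror looked when centred (right and forward), z up. To its right, 90 mm off, begins the laser tube, in a clamp 104 mm high.
- far_screw_grip (a point): Middle of the knob of the screw farther from the robot, on its upright axis. Knob: plain knurled steel cylinder, 30 mm diameter, 26 mm high (13 mm either side of this point), 16 mm clear of the bridge; the other knob is 94 mm off. Friction 0.04 N m, stays put. Clockwise from above moves the spot 9 mm/rad to the left (+y of the board), level; counter-clockwise the reverse.
- near_screw_grip (a point): The same for the equal screw nearer the robot. Clockwise from above moves the spot 7 mm/rad up and 1.8 mm/rad to the right (-y of the board); counter-clockwise the reverse. Each screw needs about 1.4 to 4.5 rad in all, so several grasps; each can turn a full turn either way.
- spot (a point): Centre of the reflected light spot, a glowing red disc of 11 mm diameter on the white face of the head. It moves in the plane of that face (y and z of the board) as the screws turn and cannot be touched. It starts below the port, about midway between the two plates.
- port (a point): Centre of the round port in the port plate, in the same plane as the spot: a white disc 20 mm in diameter with a black rim of 28 mm. The spot is wholly inside when the two centres are less than 4.5 mm apart.
- port_plate: Grey plate 44 mm wide, 56 mm high and 0.8 mm thick with the round port at its middle, held by magnets on the white face, on its left or right half. Origin at the middle of its back; axes as the board's. Not to be moved.
- blank_plate: Equal grey plate with a black square, 26 x 26 mm, in place of the port, on the other half of the face. Not the target.
- plunger_top (a point): Top middle of the black mushroom head of the shutter plunger on top of the photometer head: head 34 mm diameter, 181 mm above the worktop when up. Pressed straight down it travels 12 mm to a hard stop, against a spring of 3.4 N at the start and 8.4 N at the stop, and springs back up when let go.
- shutter_plunger (a joint): Travel of the shutter plunger: 0 up, 0.012 m down at its stop.
- beaker: Glass beaker, 71 mm diameter, 90 mm high, on the worktop to the right of the board. Origin at the middle of its underside.
- flask: Conical glass flask, 64 mm diameter, 104 mm high, on the worktop to the right of the board. Origin at the middle of its underside.
- bottle: White reagent bottle, 60 mm diameter, 118 mm high, on the worktop to the right of the board. Origin at the middle of its underside.

How it is judged:
By the outcome, as a careful person would: the job done as asked, in the order asked, and still so for the second after the job is handed in, with the robot touching nothing.
It also fails if it takes over 72 s, if anything falls off the work surface, if the arm or the gripper's body presses on something with over 40 N, if the wrist force passes 120 N, or if a joint passes its speed limit or range.

### The arm

A 6-joint arm with a two-finger parallel gripper is mounted at the origin on a cart in front of the work surface, level with it; the furniture and walls round the work are solid. World frame = base frame: x ahead of the robot, y to its left, z up, the work surface at z = 0. Lengths are in m, angles in rad, forces in N, time in s.
With the tool pointing down it reaches from about 0.375 to 0.825 m from the base axis. Payload 5.5 kg.
Tool frame: the origin (TCP) lies on the mounting face of the last link; the fingertips stand 173 mm ahead of it and the grasp point (between the pads) lies 155 mm ahead of it; z points along the fingers, x is the direction in which the jaws open and shut, and the axes are right-handed (so a half turn about z gives the same grasp; the last joint's range is limited). The gripper opens to 85 mm and grips with 20 to 120 N. Pads are 22 mm wide; open, the fingers measure 114 mm over their backs; the gripper's body (76 mm by 85 mm) begins 54 mm behind the grasp point. The pads swing forward as they close: fully open they stand 13 mm farther back than shut.
Start: joints at [1.107, 0.314, -0.047, 1.21, 0, 1.571], TCP at [0.268, 0.537, 0.405] pointing down, gripper open.
Joint ranges: [-2.67, 2.67], [-0.69, 1.73], [-1.03, 1.25], [-2.08, 2.16], [-1.42, 1.45], [-3.14, 3.14]. Speed limits (rad/s): [2.39, 2.39, 3.01, 3.14, 3.14, 3.14].

### API

Orientations are given as a 3x3 rotation matrix whose columns are the frame's x, y, z axes.
In Python, from rig import ctrl, optics gives the robot as it stands.
- The arm moves only by the tool jog_arm, never from a script. Its argument "increments" is a list of rows, each a list of 6 numbers: the shift along the tool's x, y, z in cm, then the turn, a rotation vector about the tool's x, y, z in degrees. In form: [[tx, ty, tz, ax, ay, az], ...]. A call has 1 to 10 rows; each row is the pose to reach, as a shift and turn from the pose measured when the call began, along the tool's axes at that moment; what a row does not reach only later rows make up. A row lasts 1/12 s, in which the tool goes at most 41.7 mm and 7.16 degrees, less where a joint would pass 70% of its speed; a pose out of reach is approached as far as the arm can. A call with a gripper value outside its range is refused whole. "fingers" is the finger opening in cm, from 0 to 8.54, set as the call begins (left out, the last holds). The fingers move at their own pace and stop on an object; "force" is the grip in N (left out, the last holds). Time passes only in rows, so rows that repeat a pose let the fingers close. It gives the time, the measured TCP pose, the force and the opening at its end, in the units of the state.
- ctrl.get_obs(): the state, without advancing time (a new reading comes with each control period).
- optics.capture(name): name is "scene" or "side" or "wrist"; returns the picture (400x640x3 uint8, red, green, blue); there is no depth.
- optics.camera_info(name): a dict with "camera_matrix" (3x3 intrinsics, pixels), "D" ([k1, k2, p1, p2, k3] as OpenCV has them; the pictures are not rectified), "rvec" (rotation vector, rad) and "tvec" (3), from world to camera coordinates, as OpenCV has them; the wrist camera has in their place "mount" (4x4, takes a point from camera to tool coordinates, whose origin is the TCP and whose axes are the tool frame's). Camera axes: x right, y down, z forward; pixel columns grow to the right and rows downward; lengths in m; the calibration is good to about 2 mm. A picture is of the moment at which its call begins: read the wrist's pose just before it. camera_info takes no time and is no camera call.
- ctrl.hand_in(): hands the job in, once; it reports no verdict.
Trained networks look in the newest picture that a camera, given by its name, has taken for a name from the list of things; names that differ only in an ending like _2 or _b are one class to them, and where a whole thing is asked for, a point or a joint stands for the part that bears it (a point fixed in the world has none). Each returns a list of dicts, best first, with "score" (0 to 1); they miss things now and then, are a little off and sometimes report something else, mostly with a low value. They report only what shows in the picture. A call takes as long as a camera call.
- optics.masks_of(label, camera): "pixels" (400x640 bool, what is visible of it) and "at" ([column, row] in pixels, amid what is visible of it).
The state is a dict: "time_s": time; "qpos": joint angles; "qvel": joint speeds; "joint_torque": joint torques, N m; "position": TCP position; "ee_rot": TCP orientation; "force": force on the tool from outside, world axes, zero at the start; "torque": the same for the moment, N m; "gripper_width": finger opening in m.
Only numpy, scipy, OpenCV 4.12 (cv2) and the standard library are available. Lean on these libraries where they do the work, as an engineer would, in place of code of your own. Each camera call takes 0.05 s, during which the arm holds its last target. There are 200 camera calls.

## Working session

There is one attempt and no reset: what is moved stays moved. The work goes in short steps, Python scripts to look and compute and a tool call to move; the robot and the scene stay as the last step left them, time stands still between calls to the robot, and variables do not carry over. Pictures are saved under pics/ and viewed, about 8 in all and at most 12, crops included, and the job is handed in when it is done.

Besides the shell and the picture viewer there is one more tool, called after "Request:" as name(argument=value, ...), one argument or row to a line, values as JSON. jog_arm: Moves the arm, as the interface text tells. Its arguments: {"type":"object","properties":{"increments":{"type":"array"},"fingers":{"type":"number"},"force":{"type":"number"}},"required":["increments"]}

```bash
ls; mkdir -p pics
python3 - <<'E'
from rig import ctrl, optics
import cv2, numpy as np
o=ctrl.get_obs(); print(o['time_s'],o['position'],np.round(o['ee_rot'],3),o['gripper_width'])
for n in ("scene","side","wrist"):
    cv2.imwrite(f"pics/{n}0.png",optics.capture(n)[:,:,::-1]); print(n,optics.camera_info(n))
ims=[cv2.imread(f"pics/{n}0.png") for n in ("scene","side")]
cv2.imwrite("pics/both0.png",cv2.resize(np.vstack(ims),(480,600)))
E
```

```text
pics
0.0 [0.26826541 0.53636452 0.40384037] [[ 0.447  0.894 -0.001]
 [ 0.894 -0.447 -0.002]
 [-0.002  0.    -1.   ]] 0.08542455184928777
scene {'camera_matrix': array([[399.87081161,   0.        , 323.00087035],
       [  0.        , 399.87081161, 197.82177539],
       [  0.        ,   0.        ,   1.        ]]), 'D': array([0.01706909, 0.        , 0.        , 0.        , 0.        ]), 'rvec': array([ 0.71809008, -2.47898662,  1.29211027]), 'tvec': array([0.43384299, 0.32303139, 0.63295622])}
side {'camera_matrix': array([[458.14178917,   0.        , 316.98252445],
       [  0.        , 458.14178917, 203.15733424],
       [  0.        ,   0.        ,   1.        ]]), 'D': array([-0.06203197,  0.        ,  0.        ,  0.        ,  0.        ]), 'rvec': array([ 1.94616803, -0.16794326,  0.14781609]), 'tvec': array([-0.60333784,  0.11756813,  1.13643073])}
wrist {'camera_matrix': array([[335.1272056 ,   0.        , 320.64370247],
       [  0.        , 335.1272056 , 199.72547147],
       [  0.        ,   0.        ,   1.        ]]), 'D': array([-0.03884234,  0.        ,  0.        ,  0.        ,  0.        ]), 'mount': array([[ 9.99998876e-01,  2.36998436e-04, -1.48065872e-03,
         8.86252745e-04],
       [ 1.84326559e-04,  9.60513883e-01,  2.78232002e-01,
        -7.12773399e-02],
       [ 1.48813381e-03, -2.78231962e-01,  9.60512759e-01,
         3.08377367e-02],
       [ 0.00000000e+00,  0.00000000e+00,  0.00000000e+00,
         1.00000000e+00]])}
```

View pics/scene0.png

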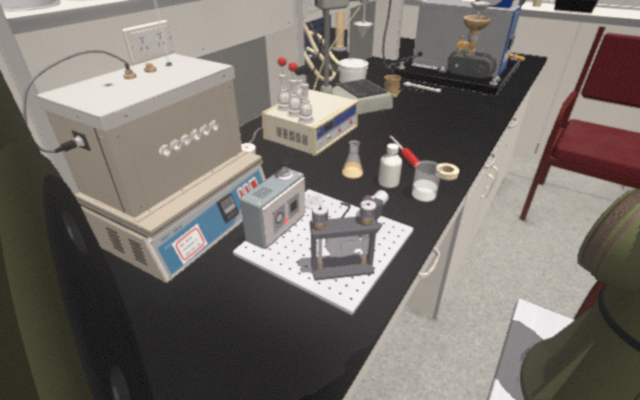

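View pics/side0.png

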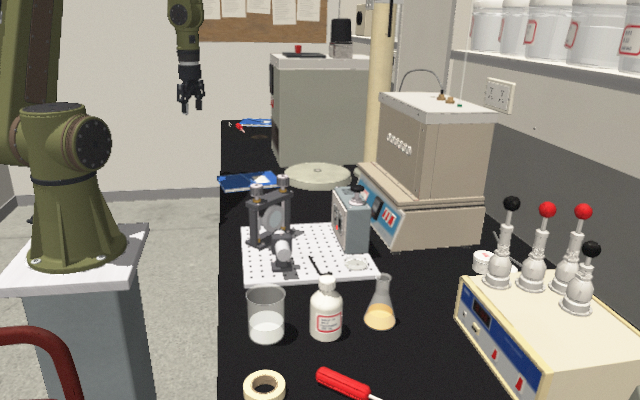

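The scene picture shows the knobs at about (320,213) and (368,205), the spot at about (286,220) and the head at about (270,205). The side picture shows the knobs at about (257,190) and (283,182).

```bash
cat > h.py <<'E'
from rig import ctrl, optics
import cv2, numpy as np
def cam(n):
    c=optics.camera_info(n); K,D=c['camera_matrix'],np.array(c['D'])
    if 'mount' in c:
        o=ctrl.get_obs(); T=np.eye(4); T[:3,:3]=o['ee_rot']; T[:3,3]=o['position']
        M=np.linalg.inv(T@c['mount']); return K,D,M[:3,:3],M[:3,3]
    return K,D,cv2.Rodrigues(np.array(c['rvec']))[0],np.array(c['tvec'])
def ray(c,p):
    K,D,R,t=c; u=cv2.undistortPoints(np.array([[p]],float),K,D)[0,0]
    d=R.T@np.array([u[0],u[1],1]); return -R.T@t,d/np.linalg.norm(d)
def tri(rays):
    A=sum(np.eye(3)-np.outer(d,d) for o,d in rays); b=sum((np.eye(3)-np.outer(d,d))@o for o,d in rays)
    x=np.linalg.solve(A,b); return x,[np.linalg.norm(np.cross(x-o,d)) for o,d in rays]
def onplane(c,p,q,n):
    o,d=ray(c,p); return o+d*(n@(q-o))/(n@d)
def proj(c,X):
    return cv2.projectPoints(np.array(X,float).reshape(-1,3),cv2.Rodrigues(c[2])[0],c[3],c[0],c[1])[0].reshape(-1,2)
E
python3 - <<'E'
from h import *
C={n:cam(n) for n in("scene","side")}
for l in("far_screw_grip","near_screw_grip","plunger_top","port_plate","spot","optical_board"):
    P={}
    for n in C:
        r=optics.masks_of(l,n)
        for q in r[:2]:
            v,u=np.nonzero(q['pixels']); print(l,n,round(q['score'],2),np.round(q['at'],1),u.min(),u.max(),v.min(),v.max(),len(u))
        if r: P[n]=((u.min()+u.max())/2,(v.min()+v.max())/2) if 0 else r[0]['at']
    if len(P)==2: print('  ->',tri([ray(C[n],P[n]) for n in P]))
a=cv2.imread("pics/scene0.png")[160:320,220:430]; b=cv2.imread("pics/side0.png")[160:290,230:390]
cv2.imwrite("pics/c1.png",np.vstack([cv2.resize(a,None,fx=3.5,fy=3.5,interpolation=2)]))
E
```

```text
far_screw_grip scene 0.7 [316.9 218.7] 312 328 204 262 351
far_screw_grip side 0.73 [284.1 180.7] 277 288 175 207 147
  -> (array([0.52357798, 0.0095354 , 0.15688471]), [np.float64(0.0027176866577884947), np.float64(0.0027176866577885736)])
near_screw_grip scene 0.56 [368.9 209.8] 360 376 200 257 301
near_screw_grip side 0.48 [358.8 186.2] 351 362 186 197 84
near_screw_grip side 0.47 [256.9 187.4] 250 263 184 235 193
  -> (array([ 0.5811787 , -0.16402191,  0.14250765]), [np.float64(0.10876714260127152), np.float64(0.10876714260127145)])
plunger_top scene 0.35 [426.6 177.3] 412 442 160 201 1032
plunger_top side 0.42 [354.4 186.7] 349 363 184 199 150
  -> (array([ 0.51581265, -0.29823615,  0.18952235]), [np.float64(0.1234326562932436), np.float64(0.12343265629324357)])
port_plate scene 0.48 [276.3 216.6] 272 284 205 231 244
spot side 0.34 [333.1 215.2] 334 335 207 222 32
optical_board scene 0.77 [321.7 238.1] 232 413 157 313 14750
optical_board scene 0.73 [368.6 210.8] 361 376 201 255 241
optical_board side 0.77 [297.3 240.7] 242 376 175 287 9467
  -> (array([ 0.55511187, -0.07114347,  0.02736397]), [np.float64(0.006656604451586149), np.float64(0.006656604451586014)])
```

View pics/c1.png

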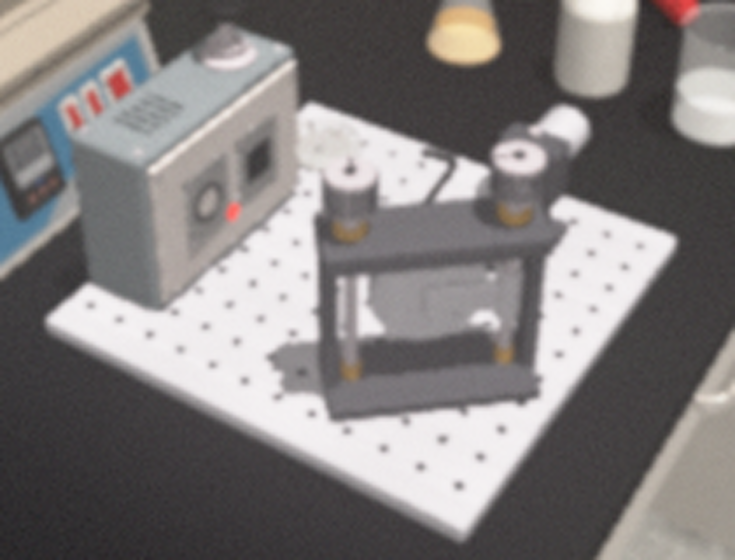

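The port plate is the left one, with its port at scene pixel (279.4,217.7). The spot is at (286.6,220.6), the blank is on the right, and the knob tops are at (319.7,210.3) and (368,204.9).

Run:
```python
from h import *
c=cam("scene"); s=cam("side"); z=np.array([0,0,1.])
px=lambda u,v:(220+u/3.5,160+v/3.5)
f=lambda p,h:onplane(c,p,np.array([0,0,h]),z)
L,B,R,T=[f(px(*p),.014) for p in((47,322),(462,527),(676,240),(315,103))]
print("corners",L,B,R,T)
for a,b in((B,L),(R,T)): print("x dir",np.degrees(np.arctan2(*(b-a)[1::-1])),np.linalg.norm(b-a))
for a,b in((B,R),(L,T)): print("-y dir",np.degrees(np.arctan2(*(b-a)[1::-1]))+90,np.linalg.norm(b-a))
F=f(px(349,176),.176);N=f(px(518,157),.176);P=f(px(224,46),.181)
print("far",F,"near",N,np.linalg.norm(F-N),"plunger",P)
print("tri far",tri([ray(c,px(350,200)),ray(s,(283,183))]),"near",tri([ray(c,px(517,181)),ray(s,(257,191))]), "pl",tri([ray(c,px(224,46)),ray(s,(358,187))]))
for nm,X in(("F",F),("N",N),("P",P)): print(nm,"in side",proj(s,X))
yaw=np.mean([np.arctan2(*(b-a)[1::-1]) for a,b in((B,L),(R,T))]+[np.arctan2(*(b-a)[1::-1])+np.pi/2 for a,b in((B,R),(L,T))])
o=(L+B+R+T)/4; ex=np.array([np.cos(yaw),np.sin(yaw),0]); ey=np.array([-ex[1],ex[0],0]); q=o+.085*ex
print("yaw",np.degrees(yaw),o)
for nm,p in(("port",(208,202)),("spot",(233,212)),("blank",(259,160))):
    X=onplane(c,px(*p),q,ex); print(nm,X,"board y",(X-o)@ey)
```

```text
corners [0.71247631 0.0589559  0.014     ] [0.40991055 0.05995699 0.014     ] [ 0.40411454 -0.23417561  0.014     ] [ 0.70793251 -0.24194237  0.014     ]
x dir -0.18957319134821385 0.30256741817546395
x dir -1.4643821489241517 0.3039172242361711
-y dir -1.128891293613421 0.2941897040786795
-y dir -0.8651459034407338 0.30093257187870115
far [0.51635233 0.00692294 0.176     ] near [ 0.44755959 -0.05736216  0.176     ] 0.09415421476427778 plunger [ 0.64821858 -0.05796379  0.181     ]
tri far (array([0.52090385, 0.00061476, 0.15468424]), [np.float64(0.0012169180345555234), np.float64(0.0012169180345554783)]) near (array([ 0.44989002, -0.06003379,  0.15817723]), [np.float64(0.00179670076028843), np.float64(0.0017967007602884084)]) pl (array([ 0.68553491, -0.09307427,  0.16174497]), [np.float64(0.012236763575744474), np.float64(0.012236763575744405)])
F in side [[280.51137836 174.65429728]]
N in side [[255.09977825 184.03613749]]
P in side [[336.52220722 178.96003955]]
yaw -0.9119981343316295 [ 0.55860848 -0.08930127  0.014     ]
port [ 0.64460318 -0.02749161  0.08241475] board y 0.06317058444000063
spot [ 0.64422123 -0.05148505  0.05856979] board y 0.03917410789585944
blank [ 0.64374262 -0.08155127  0.08235156] board y 0.00910407025453659
```

```bash
cat >> h.py <<'E'
from scipy.spatial.transform import Rotation as Rn
def row(pos,ang,tilt=0):
    "tool down, tool x at world angle ang (deg), then tilted about tool x"
    o=ctrl.get_obs(); R=o['ee_rot']; a=np.radians(ang)
    x=np.array([np.cos(a),np.sin(a),0]); z=np.array([0,0,-1.]); G=np.c_[x,np.cross(z,x),z]@Rn.from_euler('x',tilt,degrees=True).as_matrix()
    print("t",o['time_s'],"q",np.round(o['qpos'],2),"row",np.round(R.T@(np.array(pos)-o['position'])*100,2),np.round(Rn.from_matrix(R.T@G).as_rotvec(degrees=True),1))
E
python3 -c "
from h import *
row((.45,-.03,.45),90,-25)"
```

```text
t 0.75 q [ 1.11  0.31 -0.05  1.21  0.    1.57] row [-42.55  41.59  -4.53] [-24.5   5.8 -26.1]
```

Request:
jog_arm(
  increments=[
    [-42.5, 41.6, -4.5, -24.5, 5.8, -26.1],
    [-42.5, 41.6, -4.5, -24.5, 5.8, -26.1],
    [-42.5, 41.6, -4.5, -24.5, 5.8, -26.1],
    [-42.5, 41.6, -4.5, -24.5, 5.8, -26.1],
    [-42.5, 41.6, -4.5, -24.5, 5.8, -26.1],
    [-42.5, 41.6, -4.5, -24.5, 5.8, -26.1],
    [-42.5, 41.6, -4.5, -24.5, 5.8, -26.1],
    [-42.5, 41.6, -4.5, -24.5, 5.8, -26.1],
    [-42.5, 41.6, -4.5, -24.5, 5.8, -26.1],
    [-42.5, 41.6, -4.5, -24.5, 5.8, -26.1],
  ],
)

```text
time_s: 1.58
position: [0.3952, 0.1392, 0.4367]
ee_rot: [[-0.0, 0.906, 0.423], [1.0, -0.0, 0.001], [0.001, 0.423, -0.906]]
force: [0.7, 0.1, 0.7]
gripper_width: 0.0854
```

```bash
python3 -c "
from h import *
row((.45,-.03,.45),90,-25)"
```

```text
t 1.5833 q [ 0.4  -0.26 -0.62  0.8  -0.16  0.37] row [-16.92   5.53   1.1 ] [ 0.  -0.1 -0. ]
```

Request:
jog_arm(
  increments=[
    [-16.9, 5.5, 1.1, 0, 0, 0],
    [-16.9, 5.5, 1.1, 0, 0, 0],
    [-16.9, 5.5, 1.1, 0, 0, 0],
    [-16.9, 5.5, 1.1, 0, 0, 0],
    [-16.9, 5.5, 1.1, 0, 0, 0],
    [-16.9, 5.5, 1.1, 0, 0, 0],
    [-16.9, 5.5, 1.1, 0, 0, 0],
  ],
)

```text
time_s: 2.17
position: [0.4496, -0.0305, 0.4499]
ee_rot: [[0.002, 0.906, 0.423], [1.0, -0.003, 0.0], [0.001, 0.423, -0.906]]
force: [-0.8, 1.4, 0.7]
gripper_width: 0.0857
```

Run:
```python
from h import *
im=optics.capture("wrist"); np.savez("w1.npz",im=im,**dict(zip("KDRt",cam("wrist")))); cv2.imwrite("pics/w1.png",cv2.resize(im[:,:,::-1],(800,500),interpolation=2))
print(ctrl.get_obs()['qpos'].round(2))
for l in("far_screw_grip","near_screw_grip","plunger_top","port_plate","spot"):
    for q in optics.masks_of(l,"wrist")[:2]:
        v,u=np.nonzero(q['pixels']); print(l,round(q['score'],2),np.round(q['at'],1),u.min(),u.max(),v.min(),v.max())
```

```text
[-0.08 -0.22 -0.57  0.79  0.03 -0.07]
far_screw_grip 0.9 [364.1 122.2] 343 386 97 145
near_screw_grip 0.95 [271.6  21.7] 246 299 0 50
plunger_top 0.85 [249.1 267.2] 233 264 247 280
port_plate 0.67 [315.9 185.9] 298 336 171 201
spot 0.6 [301.  174.5] 294 302 171 176
spot 0.29 [12.5 90.9] 0 35 61 124
```

View pics/w1.png

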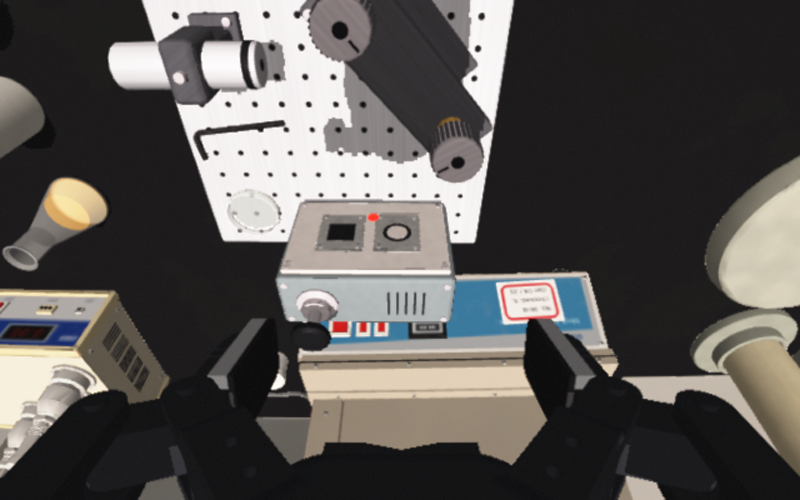

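The wrist view (800 px wide, upside down) shows the far knob top at (458,160), the near one at (338,28) and the plunger top at (311,336). The port is at (397,232), the blank at (342,232) and the spot at (373,217).

Run:
```python
from h import *
d=np.load("w1.npz"); c=[d[k] for k in "KDRt"]; im=d['im'].astype(int); sc=cam("scene"); z=np.array([0,0,1.])
f=lambda p,h:onplane(c,(p[0]*.8-.1,p[1]*.8-.1),np.array([0,0,h]),z)
F=f((458,161),.176);N=f((338,29),.176);P=f((311,336),.181); print("far",F,"near",N,np.linalg.norm(F-N),"plunger",P,"->scene",proj(sc,P))
m=(im[:,:,0]>180)&(im[:,:,1]<110); m[:150]=0;m[200:]=0; m[:,:270]=0;m[:,340:]=0
v,u=np.nonzero(m); sp=(u.mean(),v.mean()); print("spot px",sp,len(u))
yaw=np.radians(-.9); ex=np.array([np.cos(yaw),np.sin(yaw),0]); ey=np.array([-ex[1],ex[0],0])
from itertools import product
for px in(.640,.645,.650):
    q=np.array([px,-.04,0])
    a=onplane(c,sp,q,ex);b=onplane(c,(317.5,185.5),q,ex)
    cor=[onplane(c,(x*.8,y*.8),q,ex) for x,y in((376,213),(418,213),(422,251),(375,252))]
    print(px,"spot",a,"port",b,"dy,dz mm",(b-a)@ey*1e3,(b-a)[2]*1e3,"w",[np.linalg.norm(cor[i]-cor[i-1]).round(4) for i in range(4)])
R=im.astype(np.uint8)[160:210,285:345,::-1]; cv2.imwrite("pics/w1c.png",cv2.resize(R,None,fx=10,fy=10,interpolation=0))
row((F[0],F[1],.36),180+0)
```

```text
far [0.51851309 0.00455416 0.176     ] near [ 0.44822276 -0.05814973  0.176     ] 0.09419399604445561 plunger [ 0.67587022 -0.1020684   0.181     ] ->scene [[285.92065138 160.97735663]]
spot px (np.float64(298.3095238095238), np.float64(173.54761904761904)) 42
0.64 spot [ 0.63975881 -0.05535327  0.0672595 ] port [ 0.64012417 -0.03209604  0.08982996] dy,dz mm 23.26010094102134 22.570456514443503 w [np.float64(0.0574), np.float64(0.041), np.float64(0.0563), np.float64(0.0411)]
0.645 spot [ 0.64475009 -0.05590831  0.06055307] port [ 0.645123   -0.03217052  0.0835899 ] dy,dz mm 23.7407187807344 23.036824398177778 w [np.float64(0.0586), np.float64(0.0419), np.float64(0.0574), np.float64(0.042)]
0.65 spot [ 0.64974137 -0.05646334  0.05384665] port [ 0.65012183 -0.032245    0.07734984] dy,dz mm 24.221336620447453 23.503192281912 w [np.float64(0.0598), np.float64(0.0427), np.float64(0.0586), np.float64(0.0428)]
t 2.4667 q [-0.08 -0.22 -0.57  0.79  0.03 -0.07] row [ 3.29  2.46 11.07] [ 19.7  19.6 -88.3]
```

View pics/w1c.png

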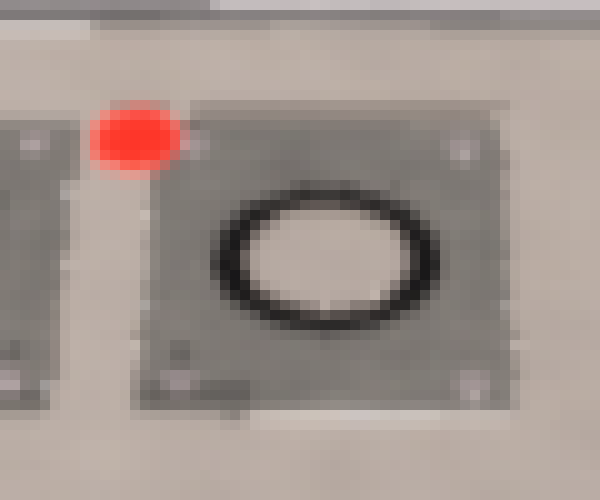

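Port at wrist pixel (317.2,185.2), spot at (298.3,173.5): the spot has about 23.5 mm to go left and 22.7 mm up. That means roughly 187° clockwise on each screw. I'll start with the far one.

```bash
python3 -c "
from h import *
row((.5185,.0045,.365),185)"
```

```text
t 2.4667 q [-0.08 -0.22 -0.57  0.79  0.03 -0.07] row [ 3.28  2.67 10.62] [ 19.1  20.7 -93.2]
```

Request:
jog_arm(
  increments=[
    [3.28, 2.67, 10.62, 19.1, 20.7, -93.2],
    [3.28, 2.67, 10.62, 19.1, 20.7, -93.2],
    [3.28, 2.67, 10.62, 19.1, 20.7, -93.2],
    [3.28, 2.67, 10.62, 19.1, 20.7, -93.2],
    [3.28, 2.67, 10.62, 19.1, 20.7, -93.2],
    [3.28, 2.67, 10.62, 19.1, 20.7, -93.2],
    [3.28, 2.67, 10.62, 19.1, 20.7, -93.2],
    [3.28, 2.67, 10.62, 19.1, 20.7, -93.2],
    [3.28, 2.67, 10.62, 19.1, 20.7, -93.2],
    [3.28, 2.67, 10.62, 19.1, 20.7, -93.2],
  ],
  fingers=5.5,
  force=40,
)

```text
time_s: 3.3
position: [0.5185, 0.0054, 0.365]
ee_rot: [[-0.94, 0.326, 0.103], [0.334, 0.94, 0.074], [-0.072, 0.104, -0.992]]
force: [-0.1, 0.1, 0.6]
gripper_width: 0.055
```

```bash
python3 -c "
from h import *
row((.5185,.0045,.365),185)"
```

```text
t 3.3 q [-0.01  0.13 -0.38  0.96  0.08 -1.24] row [-0.03 -0.09 -0.01] [  5.    5.4 -24.3]
```

Request:
jog_arm(
  increments=[
    [0, -0.1, 0, 5.0, 5.4, -24.3],
    [0, -0.1, 0, 5.0, 5.4, -24.3],
    [0, -0.1, 0, 5.0, 5.4, -24.3],
    [0, -0.1, 0, 5.0, 5.4, -24.3],
    [0.15, -0.3, 2.0, 5.0, 5.4, -24.3],
    [0.3, -0.57, 4.55, 5.0, 5.4, -24.3],
    [0.3, -0.57, 4.55, 5.0, 5.4, -24.3],
    [0.3, -0.57, 4.55, 5.0, 5.4, -24.3],
  ],
)

```text
time_s: 3.97
position: [0.5177, 0.0052, 0.3182]
ee_rot: [[-0.996, -0.088, -0.004], [-0.088, 0.996, 0.0], [0.004, 0.001, -1.0]]
force: [0.5, -0.4, -0.0]
gripper_width: 0.0553
```

Request:
jog_arm(
  increments=[
    [0, 0, 0, 0, 0, 0],
    [0, 0, 0, 0, 0, 0],
    [0, 0, 0, 0, 0, 0],
    [0, 0, 0, 0, 0, 0],
    [0, 0, 0, 0, 0, 0],
  ],
  fingers=2.0,
  force=40,
)

```text
time_s: 4.38
position: [0.5194, 0.0056, 0.3201]
ee_rot: [[-0.996, -0.089, 0.002], [-0.089, 0.996, 0.001], [-0.002, 0.001, -1.0]]
force: [5.7, 1.5, -0.8]
gripper_width: 0.0288
```

Run:
```python
from h import *
o=ctrl.get_obs(); print(o['force'],o['torque'],o['gripper_width'])
row((.5185,.0045,.319),185)
im=optics.capture("scene"); side=optics.capture("side")
a=cv2.resize(im[150:250,230:400,::-1],None,fx=4,fy=4,interpolation=2)
cv2.imwrite("pics/g1.png",a)
```

```text
[ 5.66271848  1.5262546  -0.76073303] [ 0.38647848 -0.83547673  0.10369149] 0.028755778120817824
t 4.3833 q [ 0.01  0.21 -0.38  0.98  0.   -1.65] row [ 0.1  -0.11  0.11] [0.1 0.1 0.1]
```

View pics/g1.png

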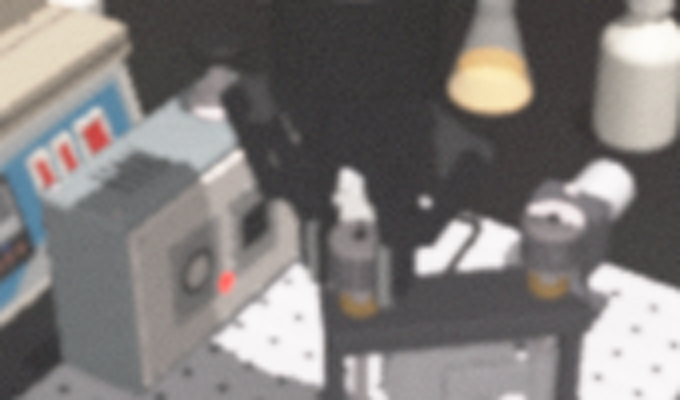

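The knob is gripped, and the spot (crop 227,282) is still visible from the scene camera. Turning clockwise.

Request:
jog_arm(
  increments=[
    [0, 0, 0, 0, 0, 6.5],
    [0, 0, 0, 0, 0, 13],
    [0, 0, 0, 0, 0, 19.5],
    [0, 0, 0, 0, 0, 26],
    [0, 0, 0, 0, 0, 32.5],
    [0, 0, 0, 0, 0, 39],
    [0, 0, 0, 0, 0, 45.5],
    [0, 0, 0, 0, 0, 52],
    [0, 0, 0, 0, 0, 58],
    [0, 0, 0, 0, 0, 62.5],
  ],
)

```text
time_s: 5.32
position: [0.5217, 0.0048, 0.3203]
ee_rot: [[-0.534, 0.846, 0.007], [0.846, 0.534, -0.002], [-0.005, 0.005, -1.0]]
force: [12.0, -5.6, -17.2]
gripper_width: 0.029
```

```bash
cat >> h.py <<'E'
def spot():
    "spot and its miss from the port, from scene picture (board y, z; mm)"
    im=optics.capture("scene").astype(int); c=cam("scene"); w=np.clip(im[:,:,0]-im[:,:,1]-60,0,None)
    w[:195]=0;w[250:]=0;w[:,:255]=0;w[:,300:]=0
    v,u=np.mgrid[:400,:640]; p=np.array([(u*w).sum(),(v*w).sum()])/max(w.sum(),1)
    a=np.radians(-.9); ex=np.array([np.cos(a),np.sin(a),0]); ey=np.array([-ex[1],ex[0],0]); q=np.array([.645,-.04,0])
    X=onplane(c,p,q,ex); o=ctrl.get_obs(); print("t",o['time_s'],"px",p.round(2),w.sum(),"y,z",(X@ey*1e3).round(1),(X[2]*1e3).round(1),"q6",o['qpos'][5].round(3),"w",o['gripper_width'].round(4),"F",o['force'].round(1))
E
python3 -c "
from h import *
spot()
im=cv2.imread('pics/scene0.png')[:,:,::-1]
optics.capture=lambda n:im
spot()"
```

```text
Traceback (most recent call last):
  File "h.py", line 31, in spot
    X=onplane(c,p,q,ex); o=ctrl.get_obs(); print("t",o['time_s'],"px",p.round(2),w.sum(),"y,z",(X@ey*1e3).round(1),(X[2]*1e3).round(1),"q6",o['qpos'][5].round(3),"w",o['gripper_width'].round(4),"F",o['force'].round(1))
                                                                                                                                                                      ^^^^^^^^^^^^^^^^^^^^^^^^
AttributeError: 'float' object has no attribute 'round'
```

```bash
sed -i "s/o\['gripper_width'\].round(4)/round(float(o['gripper_width']),4)/" h.py; python3 -c "
from h import *
spot(); print(ctrl.get_obs()['torque'])
im=cv2.imread('pics/scene0.png')[:,:,::-1]
optics.capture=lambda n:im
spot()"
```

```text
t 5.4167 px [283.4  222.37] 981 y,z -30.5 60.3 q6 -0.556 w 0.0285 F [ 11.9  -5.  -17.7]
[-0.84623218 -2.43758327 -0.01398865]
t 5.4167 px [286.11 220.02] 785 y,z -40.6 60.4 q6 -0.556 w 0.0285 F [ 11.9  -5.  -17.7]
```

Request:
jog_arm(
  increments=[
    [0, 0, 0, 0, 0, 6.5],
    [0, 0, 0, 0, 0, 13],
    [0, 0, 0, 0, 0, 19.5],
    [0, 0, 0, 0, 0, 26],
    [0, 0, 0, 0, 0, 32.5],
    [0, 0, 0, 0, 0, 39],
    [0, 0, 0, 0, 0, 45.5],
    [0, 0, 0, 0, 0, 52],
    [0, 0, 0, 0, 0, 58],
    [0, 0, 0, 0, 0, 62.5],
  ],
)

```text
time_s: 6.25
position: [0.5219, 0.0026, 0.3202]
ee_rot: [[0.507, 0.862, 0.007], [0.862, -0.507, -0.009], [-0.004, 0.011, -1.0]]
force: [3.7, -13.4, -10.2]
gripper_width: 0.0289
```

Request:
jog_arm(
  increments=[
    [0, 0, 0, 0, 0, 6.5],
    [0, 0, 0, 0, 0, 13],
    [0, 0, 0, 0, 0, 19.5],
    [0, 0, 0, 0, 0, 26],
    [0, 0, 0, 0, 0, 32.5],
    [0, 0, 0, 0, 0, 39],
    [0, 0, 0, 0, 0, 45.5],
    [0, 0, 0, 0, 0, 52],
    [0, 0, 0, 0, 0, 57],
    [0, 0, 0, 0, 0, 60],
  ],
)

```text
time_s: 7.08
position: [0.5199, 0.0013, 0.3201]
ee_rot: [[1.0, -0.014, 0.002], [-0.013, -1.0, -0.013], [0.002, 0.013, -1.0]]
force: [-7.9, -5.5, 0.8]
gripper_width: 0.0287
```

```bash
python3 -c "
from h import *
spot()"
```

```text
t 7.1333 px [278.64 227.  ] 1568 y,z -13.0 58.7 q6 1.592 w 0.0285 F [-7.3 -6.1 -0.1]
```

Request:
jog_arm(
  increments=[
    [0, 0, 0, 0, 0, 0],
    [0, 0, 0, 0, 0, 0],
    [0, 0, 0, 0, 0, 0],
    [0, 0, -3, 0, 0, 0],
    [0, 0, -5, 0, 0, 0],
    [0, 0, -5, 0, 0, -7],
    [0, 0, -5, 0, 0, -14],
    [0, 0, -5, 0, 0, -21],
    [0, 0, -5, 0, 0, -28],
    [0, 0, -5, 0, 0, -35],
  ],
  fingers=5.5,
)

```text
time_s: 7.97
position: [0.5202, 0.0022, 0.3709]
ee_rot: [[0.824, 0.567, 0.004], [0.567, -0.824, -0.013], [-0.004, 0.013, -1.0]]
force: [0.4, 0.4, -0.7]
gripper_width: 0.0548
```

Request:
jog_arm(
  increments=[
    [0, 0, 0, 0, 0, -7],
    [0, 0, 0, 0, 0, -14],
    [0, 0, 0, 0, 0, -21],
    [0, 0, 0, 0, 0, -28],
    [0, 0, 0, 0, 0, -35],
    [0, 0, 0, 0, 0, -42],
    [0, 0, 0, 0, 0, -49],
    [0, 0, 0, 0, 0, -56],
    [0, 0, 0, 0, 0, -63],
    [0, 0, 0, 0, 0, -70],
  ],
)

```text
time_s: 8.8
position: [0.5207, 0.0024, 0.3717]
ee_rot: [[-0.257, 0.966, 0.006], [0.966, 0.257, -0.012], [-0.014, 0.002, -1.0]]
force: [-0.6, 0.6, 0.2]
gripper_width: 0.0549
```

```bash
python3 -c "
from h import *
row((.4495,-.059,.365),181)"
```

```text
t 8.8 q [ 0.01  0.18 -0.3   1.09 -0.01 -0.25] row [-4.1  -8.46  0.7 ] [ -0.4   0.8 -76.1]
```

Request:
jog_arm(
  increments=[
    [-4.1, -8.46, 0.7, -0.4, 0.8, -76],
    [-4.1, -8.46, 0.7, -0.4, 0.8, -76],
    [-4.1, -8.46, 0.7, -0.4, 0.8, -76],
    [-4.1, -8.46, 0.7, -0.4, 0.8, -76],
    [-4.1, -8.46, 0.7, -0.4, 0.8, -76],
    [-4.1, -8.46, 0.7, -0.4, 0.8, -76],
    [-4.1, -8.46, 0.7, -0.4, 0.8, -76],
    [-4.1, -8.46, 0.7, -0.4, 0.8, -76],
    [-4.1, -8.46, 0.7, -0.4, 0.8, -76],
    [-4.1, -8.46, 0.7, -0.4, 0.8, -76],
  ],
)

```text
time_s: 9.63
position: [0.45, -0.0589, 0.3658]
ee_rot: [[-0.998, 0.064, 0.002], [0.064, 0.998, 0.0], [-0.002, 0.0, -1.0]]
force: [0.1, 0.9, -0.3]
gripper_width: 0.0553
```

```bash
python3 -c "
from h import *
row((.4495,-.059,.318),181)"
```

```text
t 9.6333 q [-0.13  0.06 -0.45  1.06  0.   -1.64] row [ 0.06 -0.01  4.78] [ 0.   0.1 -4.7]
```

Request:
jog_arm(
  increments=[
    [0, 0, 2.5, 0, 0, -2],
    [0, 0, 4.7, 0, 0, -3],
    [0, 0, 4.7, 0, 0, -3],
    [0, 0, 4.7, 0, 0, -3],
  ],
)

```text
time_s: 9.97
position: [0.4498, -0.0587, 0.3186]
ee_rot: [[-1.0, 0.012, 0.001], [0.012, 1.0, 0.001], [-0.001, 0.001, -1.0]]
force: [0.0, -0.6, 0.2]
gripper_width: 0.055
```

Request:
jog_arm(
  increments=[
    [0, 0, 0, 0, 0, 0],
    [0, 0, 0, 0, 0, 0],
    [0, 0, 0, 0, 0, 0],
    [0, 0, 0, 0, 0, 0],
    [0, 0, 0, 0, 0, 0],
  ],
  fingers=2.0,
  force=40,
)

```text
time_s: 10.38
position: [0.4494, -0.0587, 0.3203]
ee_rot: [[-1.0, 0.012, 0.0], [0.012, 1.0, 0.0], [-0.0, 0.0, -1.0]]
force: [-6.9, 0.2, 8.0]
gripper_width: 0.0286
```

Request:
jog_arm(
  increments=[
    [0, 0, 0, 0, 0, 6.5],
    [0, 0, 0, 0, 0, 13],
    [0, 0, 0, 0, 0, 19.5],
    [0, 0, 0, 0, 0, 26],
    [0, 0, 0, 0, 0, 32.5],
    [0, 0, 0, 0, 0, 39],
    [0, 0, 0, 0, 0, 45.5],
    [0, 0, 0, 0, 0, 52],
    [0, 0, 0, 0, 0, 58],
    [0, 0, 0, 0, 0, 62.5],
  ],
)

```text
time_s: 11.22
position: [0.4495, -0.0589, 0.3205]
ee_rot: [[-0.446, 0.895, 0.001], [0.895, 0.446, -0.0], [-0.001, 0.001, -1.0]]
force: [1.8, -0.8, -8.4]
gripper_width: 0.0286
```

```bash
python3 -c "
from h import *
spot()"
```

```text
t 11.2667 px [278.93 224.09] 1470 y,z -14.7 65.9 q6 -0.59 w 0.0286 F [ 1.4 -1.7 -7.1]
```

Request:
jog_arm(
  increments=[
    [0, 0, 0, 0, 0, 6.5],
    [0, 0, 0, 0, 0, 13],
    [0, 0, 0, 0, 0, 19.5],
    [0, 0, 0, 0, 0, 26],
    [0, 0, 0, 0, 0, 32.5],
    [0, 0, 0, 0, 0, 39],
    [0, 0, 0, 0, 0, 45.5],
    [0, 0, 0, 0, 0, 52],
    [0, 0, 0, 0, 0, 58.5],
    [0, 0, 0, 0, 0, 64],
  ],
)

```text
time_s: 12.1
position: [0.4495, -0.0592, 0.3205]
ee_rot: [[0.614, 0.79, 0.001], [0.79, -0.614, -0.002], [-0.001, 0.001, -1.0]]
force: [1.2, -2.6, -7.9]
gripper_width: 0.0286
```

Request:
jog_arm(
  increments=[
    [0, 0, 0, 0, 0, 6.5],
    [0, 0, 0, 0, 0, 13],
    [0, 0, 0, 0, 0, 19.5],
    [0, 0, 0, 0, 0, 26],
    [0, 0, 0, 0, 0, 32.5],
    [0, 0, 0, 0, 0, 39],
    [0, 0, 0, 0, 0, 45.5],
    [0, 0, 0, 0, 0, 52],
    [0, 0, 0, 0, 0, 58.5],
    [0, 0, 0, 0, 0, 64],
  ],
)

```text
time_s: 12.93
position: [0.4492, -0.0593, 0.3205]
ee_rot: [[0.978, -0.209, -0.0], [-0.209, -0.978, -0.002], [0.0, 0.002, -1.0]]
force: [0.2, -1.0, -7.8]
gripper_width: 0.0288
```

```bash
python3 -c "
from h import *
spot()
im=optics.capture('scene')[195:245,255:325,::-1]; cv2.imwrite('pics/s2.png',cv2.resize(im,None,fx=10,fy=10,interpolation=2))"
```

```text
t 12.9833 px [279.72 217.57] 1163 y,z -19.1 81.5 q6 1.655 w 0.0288 F [-0.1 -1.2 -7.5]
```

View pics/s2.png

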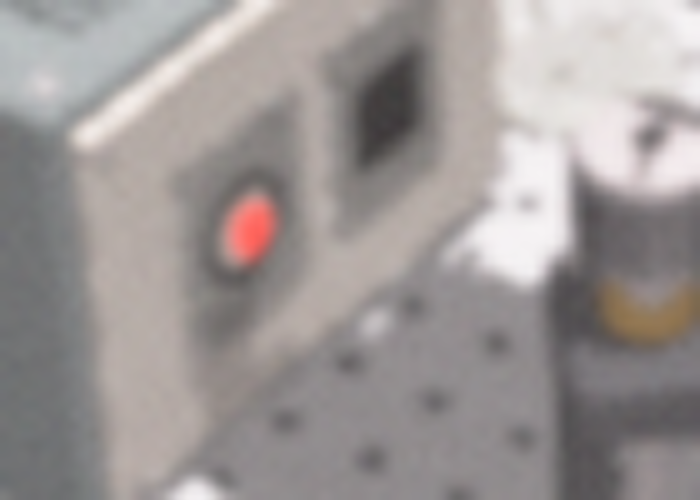

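The spot sits inside the port rim, slightly right of centre. I'll release and check from the wrist view.

Request:
jog_arm(
  increments=[
    [0, 0, 0, 0, 0, 0],
    [0, 0, 0, 0, 0, 0],
    [0, 0, 0, 0, 0, 0],
    [0, 0, -3, 0, 0, 0],
    [0, 0, -6, 0, 0, 0],
    [0, 0, -9, 0, 0, -7],
    [0, 0, -12, 0, 0, -14],
    [0, 0, -13, 0, 0, -21],
    [0, 0, -13, 0, 0, -28],
    [0, 0, -13, 0, 0, -35],
  ],
  fingers=5.5,
)

```text
time_s: 13.87
position: [0.4498, -0.059, 0.4525]
ee_rot: [[0.916, 0.401, 0.004], [0.401, -0.916, -0.002], [0.002, 0.004, -1.0]]
force: [-0.9, 0.7, 0.1]
gripper_width: 0.0552
```

```bash
python3 -c "
from h import *
row((.45,-.03,.45),90,-25)"
```

```text
t 13.8667 q [-0.13  0.02 -0.29  1.26 -0.    1.03] row [ 1.18 -2.65  0.24] [-21.9  14.5 -65.2]
```

Request:
jog_arm(
  increments=[
    [1.2, -2.6, 0.2, -21.9, 14.5, -65.2],
    [1.2, -2.6, 0.2, -21.9, 14.5, -65.2],
    [1.2, -2.6, 0.2, -21.9, 14.5, -65.2],
    [1.2, -2.6, 0.2, -21.9, 14.5, -65.2],
    [1.2, -2.6, 0.2, -21.9, 14.5, -65.2],
    [1.2, -2.6, 0.2, -21.9, 14.5, -65.2],
    [1.2, -2.6, 0.2, -21.9, 14.5, -65.2],
    [1.2, -2.6, 0.2, -21.9, 14.5, -65.2],
    [1.2, -2.6, 0.2, -21.9, 14.5, -65.2],
    [1.2, -2.6, 0.2, -21.9, 14.5, -65.2],
  ],
)

```text
time_s: 14.7
position: [0.4503, -0.0302, 0.4514]
ee_rot: [[-0.007, 0.904, 0.427], [1.0, 0.007, 0.001], [-0.002, 0.427, -0.904]]
force: [0.6, -0.3, -0.0]
gripper_width: 0.0551
```

Run:
```python
from h import *
c=cam("wrist"); im=optics.capture("wrist"); row((.5195,.0035,.365),90)
w=np.clip(im[:,:,0].astype(int)-im[:,:,1]-60,0,None); w[:150]=0;w[215:]=0;w[:,:285]=0;w[:,345:]=0
v,u=np.mgrid[:400,:640]; s=((u*w).sum()/w.sum(),(v*w).sum()/w.sum())
# port: dark rim centroid near spot
x,y=map(int,s); g=im.max(2); m=np.zeros_like(g); m[y-11:y+12,x-14:x+15]=1
d=(g<75)&(m>0); pts=np.argwhere(d)[:,::-1].astype(np.float32); e=cv2.fitEllipse(cv2.convexHull(pts)); print("spot",s,"rim",e,len(pts))
a=np.radians(-.9); ex=np.array([np.cos(a),np.sin(a),0]); ey=np.array([-ex[1],ex[0],0]); q=np.array([.646,-.04,0])
D=onplane(c,e[0],q,ex)-onplane(c,s,q,ex); print("need left,up mm",D@ey*1e3,D[2]*1e3)
cv2.imwrite("pics/w2.png",cv2.resize(im[y-25:y+25,x-30:x+30,::-1],None,fx=10,fy=10,interpolation=0))
```

```text
t 14.75 q [-0.08 -0.22 -0.57  0.78  0.04 -0.08] row [ 3.33  2.61 10.78] [25.4  0.   0.6]
spot (np.float64(315.77646153846155), np.float64(181.26707692307693)) rim ((316.5957336425781, 182.73915100097656), (14.113896369934082, 21.773889541625977), 91.54105377197266) 94
need left,up mm 1.006202917206536 2.7744789032083106
```

View pics/w2.png

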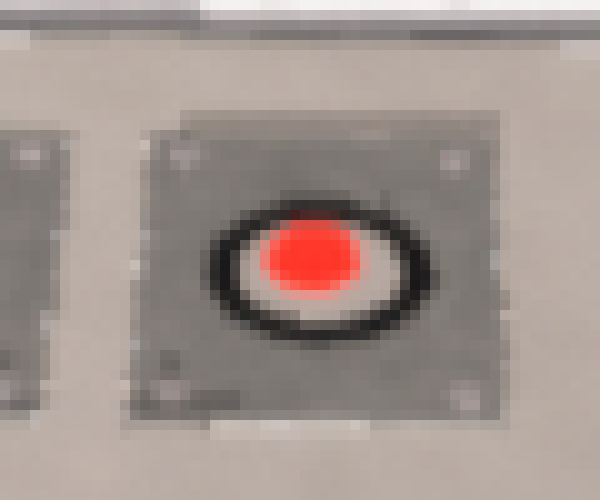

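The spot is wholly inside, but 2.8 mm low and 1 mm right of centre, which leaves little margin. I'll turn the near screw 22° more clockwise.

```bash
python3 -c "
from h import *
row((.4495,-.059,.365),90)"
```

```text
t 14.75 q [-0.08 -0.22 -0.57  0.78  0.04 -0.08] row [-2.85 -3.78  7.77] [25.4  0.   0.6]
```

Request:
jog_arm(
  increments=[
    [-2.85, -3.78, 7.77, 25.4, 0, 0.6],
    [-2.85, -3.78, 7.77, 25.4, 0, 0.6],
    [-2.85, -3.78, 7.77, 25.4, 0, 0.6],
    [-2.85, -3.78, 7.77, 25.4, 0, 0.6],
    [-2.85, -3.78, 7.77, 25.4, 0, 0.6],
    [-2.85, -3.78, 7.77, 25.4, 0, 0.6],
  ],
)

```text
time_s: 15.25
position: [0.4506, -0.0591, 0.365]
ee_rot: [[0.001, 1.0, 0.001], [1.0, -0.001, -0.001], [-0.001, 0.001, -1.0]]
force: [0.4, 0.5, 1.0]
gripper_width: 0.0549
```

```bash
python3 -c "
from h import *
row((.4495,-.059,.319),90)"
```

```text
t 15.25 q [-0.13  0.06 -0.45  1.06 -0.   -0.13] row [ 0.01 -0.11  4.6 ] [ 0.1  0.  -0. ]
```

Request:
jog_arm(
  increments=[
    [0, -0.1, 2.5, 0, 0, 0],
    [0, -0.1, 4.6, 0, 0, 0],
    [0, -0.1, 4.6, 0, 0, 0],
    [0, -0.1, 4.6, 0, 0, 0],
  ],
)

```text
time_s: 15.58
position: [0.449, -0.0589, 0.3194]
ee_rot: [[0.001, 1.0, 0.002], [1.0, -0.001, -0.0], [-0.0, 0.002, -1.0]]
force: [0.8, 0.5, 0.8]
gripper_width: 0.0549
```

Request:
jog_arm(
  increments=[
    [0, 0, 0, 0, 0, 0],
    [0, 0, 0, 0, 0, 0],
    [0, 0, 0, 0, 0, 0],
    [0, 0, 0, 0, 0, 0],
    [0, 0, 0, 0, 0, 0],
  ],
  fingers=2.0,
  force=40,
)

```text
time_s: 16.0
position: [0.4496, -0.059, 0.3213]
ee_rot: [[0.001, 1.0, 0.005], [1.0, -0.001, -0.001], [-0.001, 0.005, -1.0]]
force: [-1.6, 0.1, 7.2]
gripper_width: 0.0288
```

Request:
jog_arm(
  increments=[
    [0, 0, 0, 0, 0, 6],
    [0, 0, 0, 0, 0, 12],
    [0, 0, 0, 0, 0, 18],
    [0, 0, 0, 0, 0, 22],
    [0, 0, 0, 0, 0, 22],
  ],
)

```text
time_s: 16.42
position: [0.4495, -0.0592, 0.3215]
ee_rot: [[0.377, 0.926, 0.005], [0.926, -0.377, -0.002], [-0.0, 0.005, -1.0]]
force: [0.7, -1.0, -6.2]
gripper_width: 0.0288
```

Request:
jog_arm(
  increments=[
    [0, 0, 0, 0, 0, 0],
    [0, 0, 0, 0, 0, 0],
    [0, 0, 0, 0, 0, 0],
    [0, 0, -3, 0, 0, 0],
    [0, 0, -6, 0, 0, 0],
    [0, 0, -9, 0, 0, -6],
    [0, 0, -12, 0, 0, -12],
    [0, 0, -13, 0, 0, -18],
    [0, 0, -13, 0, 0, -22],
    [0, 0, -13, 0, 0, -22],
  ],
  fingers=5.5,
)

```text
time_s: 17.25
position: [0.4493, -0.0589, 0.4531]
ee_rot: [[0.0, 1.0, 0.008], [1.0, -0.0, -0.002], [-0.002, 0.008, -1.0]]
force: [0.6, 0.1, 0.4]
gripper_width: 0.0547
```

```bash
python3 -c "
from h import *
row((.45,-.03,.45),90,-25)"
```

```text
t 17.25 q [-0.13  0.01 -0.29  1.25 -0.   -0.13] row [2.89 0.07 0.3 ] [-24.5   0.1   0. ]
```

Request:
jog_arm(
  increments=[
    [2.9, 0, 0.3, -24.5, 0, 0],
    [2.9, 0, 0.3, -24.5, 0, 0],
    [2.9, 0, 0.3, -24.5, 0, 0],
    [2.9, 0, 0.3, -24.5, 0, 0],
    [2.9, 0, 0.3, -24.5, 0, 0],
    [2.9, 0, 0.3, -24.5, 0, 0],
  ],
)

```text
time_s: 17.75
position: [0.4484, -0.0299, 0.4498]
ee_rot: [[0.001, 0.907, 0.421], [1.0, -0.0, -0.002], [-0.002, 0.421, -0.907]]
force: [-0.6, 0.1, -0.7]
gripper_width: 0.0551
```

```bash
cat > chk.py <<'E'
from h import *
c=cam("wrist"); im=optics.capture("wrist")
w=np.clip(im[:,:,0].astype(int)-im[:,:,1]-60,0,None); w[:150]=0;w[215:]=0;w[:,:285]=0;w[:,345:]=0
v,u=np.mgrid[:400,:640]; s=((u*w).sum()/w.sum(),(v*w).sum()/w.sum())
x,y=map(int,s); g=im.max(2); m=np.zeros_like(g); m[y-11:y+12,x-14:x+15]=1
pts=np.argwhere((g<75)&(m>0))[:,::-1].astype(np.float32); e=cv2.fitEllipse(cv2.convexHull(pts)); print("spot",s,"rim",e,len(pts))
a=np.radians(-.9); ex=np.array([np.cos(a),np.sin(a),0]); ey=np.array([-ex[1],ex[0],0]); q=np.array([.646,-.04,0])
D=onplane(c,e[0],q,ex)-onplane(c,s,q,ex); print("need left,up mm",D@ey*1e3,D[2]*1e3)
r=optics.masks_of("plunger_top","wrist")
if r: print(r[0]['score'],r[0]['at'])
cv2.imwrite("pics/w3.png",np.vstack([cv2.resize(im[y-20:y+20,x-30:x+30,::-1],(420,280),interpolation=0),cv2.resize(im[225:295,200:305,::-1],(420,280),interpolation=0)]))
bl=[(200+cx/4,225+cy/4) for cx,cy in((0,0),)]
row((.676,-.102,.40),0)
E
python3 chk.py
```

```text
spot (np.float64(316.225608822178), np.float64(187.2449073364987)) rim ((317.53662109375, 187.23631286621094), (13.851092338562012, 22.157203674316406), 90.59698486328125) 98
need left,up mm 1.5506651481133682 -0.04854405316095933
0.55 [361.0, 124.8]
t 17.85 q [-0.08 -0.22 -0.56  0.79  0.03 -0.07] row [-7.17 18.46 14.08] [ 19.6 -19.4  88.4]
```

View pics/w3.png

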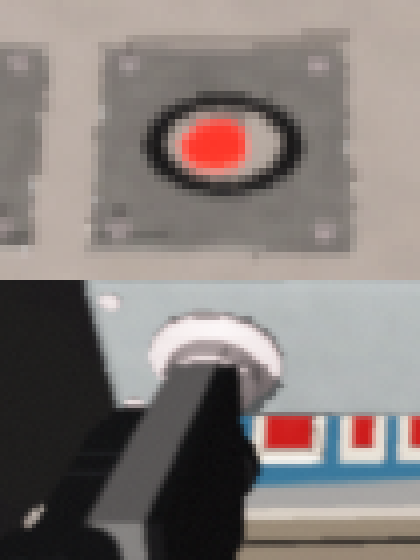

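The spot is now about 1.5 mm off centre (mostly to the right) and well inside. Next I check the clearance behind the plunger before pressing.

Run:
```python
from h import *
c=cam("scene"); z=np.array([0,0,1.])
for p,h in(((265,180),0),((168,277),0),((262,155),.13),((240,150),.13),((160,262),.03)): print(p,onplane(c,p,np.array([0,0,h]),z).round(3))
row((.676,-.102,.40),90)
```

```text
(265, 180) [ 0.858 -0.23   0.   ]
(168, 277) [0.788 0.18  0.   ]
(262, 155) [ 0.801 -0.164  0.13 ]
(240, 150) [ 0.867 -0.155  0.13 ]
(160, 262) [0.808 0.176 0.03 ]
t 17.85 q [-0.08 -0.22 -0.56  0.79  0.03 -0.07] row [-7.17 18.46 14.08] [24.9  0.1 -0. ]
```

Request:
jog_arm(
  increments=[
    [-7.2, 18.5, 14.1, 24.9, 0, 0],
    [-7.2, 18.5, 14.1, 24.9, 0, 0],
    [-7.2, 18.5, 14.1, 24.9, 0, 0],
    [-7.2, 18.5, 14.1, 24.9, 0, 0],
    [-7.2, 18.5, 14.1, 24.9, 0, 0],
    [-7.2, 18.5, 14.1, 24.9, 0, 0],
    [-7.2, 18.5, 14.1, 24.9, 0, 0],
    [-7.2, 18.5, 14.1, 24.9, 0, 0],
    [-7.2, 18.5, 14.1, 24.9, 0, 0],
  ],
  fingers=0,
)

```text
time_s: 18.6
position: [0.6767, -0.1024, 0.3984]
ee_rot: [[0.001, 1.0, -0.004], [1.0, -0.001, -0.001], [-0.001, -0.004, -1.0]]
force: [-0.2, 0.1, 0.5]
gripper_width: -0.0002
```

Run:
```python
from h import *
row((.676,-.102,.358),90)
print(ctrl.get_obs()['force'])
im=optics.capture("scene")[120:240,230:350,::-1]; im2=optics.capture("side")[120:240,300:420,::-1]
cv2.imwrite("pics/p1.png",cv2.resize(np.hstack([im,im2]),None,fx=3,fy=3,interpolation=2))
```

```text
t 18.6 q [-0.15  0.48  0.18  1.28 -0.   -0.15] row [ 0.04 -0.05  4.04] [-0.2  0.1 -0.1]
[-0.21737786  0.13809802  0.53669078]
```

View pics/p1.png

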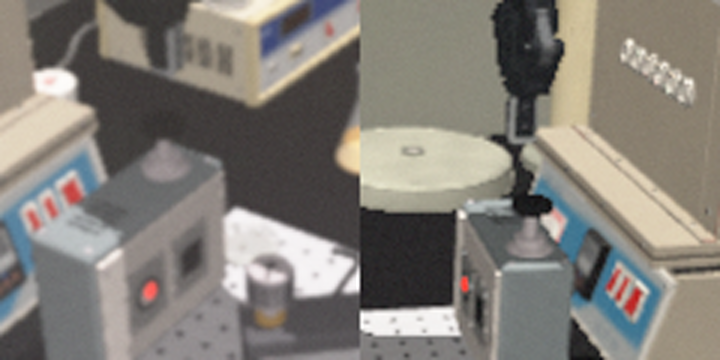

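The tip hangs above the plunger: the side view shows the head at about (358,186) and the fingertip at about (353,167).

Run:
```python
from h import *
s=cam("side");c=cam("scene")
X=[.6767,-.1024,.2254]; print("tip proj",proj(s,X),proj(c,X)); P=[.676,-.102,.181]; print("plunger proj",proj(s,P),proj(c,P))
print(tri([ray(s,(358.3,187)),ray(c,(284,160.5))]))
z=np.array([0,0,1.]); print([onplane(k,p,np.array([0,0,.181]),z).round(4) for k,p in((s,(358.3,187.5)),(c,(284,160.5)))])
```

```text
tip proj [[353.23104481 166.74155971]] [[284.65797681 142.99447544]]
plunger proj [[351.93148962 184.39742807]] [[285.85562531 160.97467675]]
(array([ 0.68881872, -0.11022354,  0.175649  ]), [np.float64(0.0014460705969543222), np.float64(0.0014460705969543605)])
[array([ 0.6854, -0.1252,  0.181 ]), array([ 0.6808, -0.1015,  0.181 ])]
```

Run:
```python
from h import *
c=cam("wrist"); im=optics.capture("wrist"); print(proj(c,[[.676,-.102,.181],[.685,-.106,.181],[.689,-.11,.181]]))
d=np.load("w1.npz"); c1=[d[k] for k in "KDRt"]; print(proj(c1,[[.676,-.102,.181],[.689,-.11,.181]]))
cv2.imwrite("pics/w4.png",np.hstack([cv2.resize(im[150:400,180:430,::-1],(400,400),interpolation=2),cv2.resize(d['im'][220:300,210:290,::-1],(400,400),interpolation=2)]))
```

```text
[[320.02977014 226.14046245]
 [313.47736192 240.02038065]
 [306.98773112 246.07226769]]
[[248.78488499 268.77834984]
 [242.96678268 276.3837401 ]]
```

View pics/w4.png

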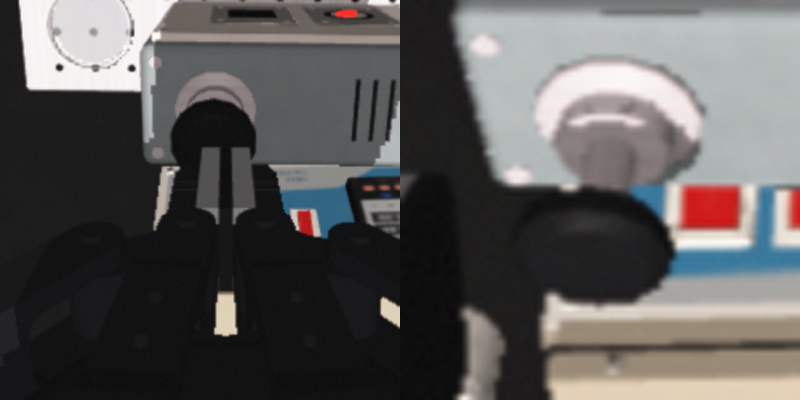

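The left wrist crop shows the mushroom at pixel (313.7,236), which puts its top at about (0.682,-0.105). I'll shift 5 mm forward and 3 mm right, then press.

Request:
jog_arm(
  increments=[
    [-0.3, 0.55, 1, 0, 0, 0],
    [-0.3, 0.55, 3, 0, 0, 0],
    [-0.3, 0.55, 4, 0, 0, 0],
    [-0.3, 0.55, 4, 0, 0, 0],
  ],
)

```text
time_s: 19.08
position: [0.6798, -0.1047, 0.359]
ee_rot: [[0.001, 1.0, -0.004], [1.0, -0.001, -0.001], [-0.001, -0.004, -1.0]]
force: [-0.7, 0.9, -1.2]
gripper_width: 0.0003
```

Request:
jog_arm(
  increments=[
    [0, 0, 0.4, 0, 0, 0],
    [0, 0, 0.8, 0, 0, 0],
    [0, 0, 1.2, 0, 0, 0],
    [0, 0, 1.4, 0, 0, 0],
    [0, 0, 1.4, 0, 0, 0],
  ],
)

```text
time_s: 19.5
position: [0.6797, -0.1047, 0.3458]
ee_rot: [[0.0, 1.0, -0.003], [1.0, -0.001, -0.002], [-0.002, -0.003, -1.0]]
force: [-2.7, 0.2, 7.3]
gripper_width: 0.0001
```

Request:
jog_arm(
  increments=[
    [0, 0, 0.2, 0, 0, 0],
    [0, 0, 0.4, 0, 0, 0],
    [0, 0, 0.5, 0, 0, 0],
    [0, 0, 0.5, 0, 0, 0],
  ],
)

```text
time_s: 19.83
position: [0.6795, -0.1047, 0.3423]
ee_rot: [[0.001, 1.0, -0.002], [1.0, -0.001, -0.002], [-0.002, -0.002, -1.0]]
force: [-4.0, 0.4, 8.0]
gripper_width: 0.0001
```

Request:
jog_arm(
  increments=[
    [0, 0, 0.15, 0, 0, 0],
    [0, 0, 0.3, 0, 0, 0],
    [0, 0, 0.4, 0, 0, 0],
    [0, 0, 0.4, 0, 0, 0],
  ],
)

```text
time_s: 20.17
position: [0.6792, -0.1047, 0.342]
ee_rot: [[0.001, 1.0, 0.001], [1.0, -0.001, -0.002], [-0.002, 0.001, -1.0]]
force: [-7.5, 1.6, 18.1]
gripper_width: -0.0001
```

The tool has stopped at z 0.342 m and the force has risen to 18 N, so the plunger is at its hard stop. Now I let it spring back up.

Request:
jog_arm(
  increments=[
    [0, 0, -0.8, 0, 0, 0],
    [0, 0, -1.6, 0, 0, 0],
    [0, 0, -3, 0, 0, 0],
    [0, 0, -6, 0, 0, 0],
    [0, 0, -9, 0, 0, 0],
    [0, 0, -9, 0, 0, 0],
  ],
)

```text
time_s: 20.67
position: [0.6803, -0.1046, 0.4389]
ee_rot: [[0.0, 1.0, 0.01], [1.0, -0.0, -0.004], [-0.004, 0.01, -1.0]]
force: [0.5, 0.4, 0.5]
gripper_width: 0.0002
```

Run:
```python
from h import *
spot(); print(ctrl.get_obs()['position'])
a=optics.capture("scene")[140:240,240:340,::-1]; b=optics.capture("side")[150:250,300:400,::-1]
cv2.imwrite("pics/end.png",cv2.resize(np.hstack([a,b]),None,fx=4,fy=4,interpolation=2))
o=optics.capture("side").astype(int)-cv2.imread("pics/side0.png")[:,:,::-1]; print("side change at glassware",(np.abs(o[265:350,235:400]).max(2)>60).sum())
```

```text
t 20.7167 px [279.72 216.33] 1352 y,z -19.4 84.7 q6 -0.152 w -0.0002 F [ 1.1 -0.1 -0.1]
[ 0.68017669 -0.1046089   0.43624797]
side change at glassware 0
```

View pics/end.png

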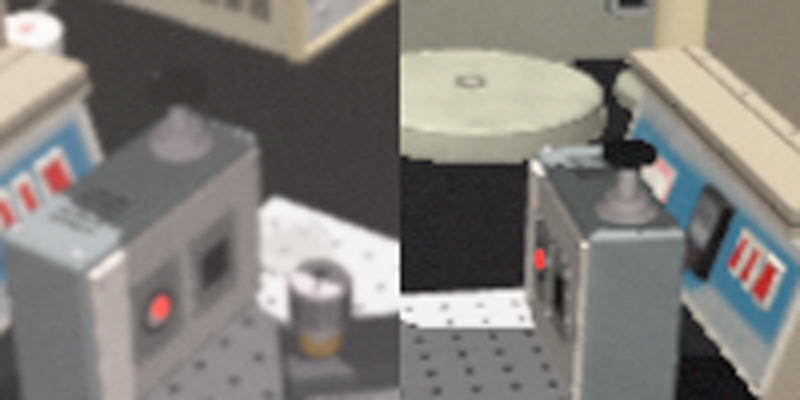

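The spot is in the port at crop (162,307), the plunger is up again at (630,155), the arm is clear and the glassware hasn't moved.

```bash
python3 -c "
from rig import ctrl
print(ctrl.hand_in())"
```

```text
the job is handed in; nothing more can be done
None
```

The photometer is lined up: the spot lies inside the round port, and I pressed the shutter plunger to its stop and let it spring back. I handed the job in at about 21 s of the 72 s allowed.

- **Screws:** I turned the far screw about 185° clockwise and the near screw about 190°. I then regrasped the near screw for 22° more to centre the spot.
- **Spot:** The last close-up before pressing put the spot about 1.5 mm from the port centre, against the 4.5 mm limit. The scene camera's rough figure after pressing was about 2.4 mm sideways and 1.7 mm in height. The picture taken then still shows the spot inside the rim.
- **Plunger:** The tool stopped moving at the depth expected for the hard stop, with the force rising to 18 N. The last picture shows the plunger head up again.
- **Surroundings:** The side camera showed no change around the beaker, flask and bottle, and the arm was clear of everything at hand-in.
- **Disagreement:** The cameras differed by up to about 13 mm on the plunger's position. I took a further wrist picture and pressed at a point between the estimates.

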